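# Clamp a candle arm in the torque-limited glue press

## Robot

A 7-joint arm with a two-finger parallel gripper is mounted at the origin on the work surface. World frame = base frame: x ahead of the robot, y to its left, z up, the work surface at z = 0. Lengths are in mm, angles in degrees, forces in N, time in s.
With the tool pointing down it reaches from about 350 to 900 mm from the base axis. Payload 19.9 kg.
Tool frame: the origin (TCP) lies midway between the tips of the shut fingers; the grasp point (between the pads) lies 19 mm behind it (r.grip_depth is the distance from the TCP to the grasp point, in mm); z points along the fingers, y is the line along which they close (so a half turn about z gives the same grasp; the last joint's range is limited). The gripper opens to 94 mm and grips with 3 to 60 N. Pads are 16 mm wide; open, the fingers measure 119 mm over their backs; the gripper's body (75 mm by 177 mm) begins 78 mm behind the grasp point.
Start: joints at [-67.924, 23.915, -0.59, 92.452, 0.269, 63.638, -3.037], TCP at [258.712, 568.917, 205.425] pointing down, gripper open.
Joint ranges: [-161.28, 161.28], [-22.2, 115.67], [-73.04, 71.86], [3.21, 147.25], [-68.34, 248.33], [10.77, 114.83], [-161.83, 161.83]. Speed limits (degrees/s): [108.29, 108.29, 136.94, 136.94, 172.46, 172.46, 172.46].

## Interface

Orientations are given as [roll, pitch, yaw] about the fixed x, y, z axes, in that order (R = Rz(yaw) Ry(pitch) Rx(roll)).
In Python, from rig import r, imaging, ticket, spotter gives the robot as it stands. Calls block until the motion is done:
- r.move_ptp(position, orientation): joint-space move of the TCP to a pose.
- r.line_to(position, rotation=None, feed=150, guard=None): straight line of the TCP; rotation=None keeps the orientation; feed is the mean speed in mm/s. With guard (N) it stops when the force on the tool has changed by that much, and returns True; else False.
- r.goto_joints(angles): joint-space move.
- r.command_gripper(opening, squeeze=None): opening from 0.0 (shut) to 1.0 (fully open); squeeze is the grip in N (None keeps the last); returns when the fingers have stopped.
- r.pause(seconds).
- r.inverse_kinematics(position, orientation): joint angles nearest the present ones, or None.
- imaging.camera(name): name is "side" or "top"; returns (picture, depth): 420x560x3 uint8, red, green, blue; 420x560 float32, mm along the optical axis (not along the pixel's ray), 0 where there is no reading.
- imaging.camera_info(name): a dict with "fx", "fy", "cx", "cy" (pixels), "extrinsics" (4x4, takes a point from camera to world coordinates). Camera axes: x right, y down, z forward; pixel columns grow to the right and rows downward; lengths in mm; the calibration is good to about 2 mm. A picture is of the moment at which its call begins. camera_info takes no time and is no camera call.
A pose or a line that the arm cannot do raises r.PlanningError and nothing moves.
- ticket.job_done(): hands the job in; it is judged then, once.
Trained networks look in the newest picture that a camera, given by its name, has taken for a name from the list of things; names that differ only in an ending like _2 or _b are one class to them, and where a whole thing is asked for, a point or a joint stands for the part that bears it (a point fixed in the world has none). Each returns a list of dicts, best first, with "confidence" (0 to 1); they miss things now and then, are a little off and sometimes report something else, mostly with a low value. They report only what shows in the picture. A call takes as long as a camera call. They do not tell look-alikes from the thing itself.
- spotter.recognise(camera, thing): "box" ([centre column, centre row, width, height] in pixels, round what is visible of it).
Readings, each from a call of its own:
- r.current_time_s(): time.
- r.current_joint_positions(): joint angles.
- r.current_dq(): joint speeds.
- r.current_effort(): joint torques, N m.
- r.current_eef_pos(): TCP position.
- r.current_orientation(): TCP orientation.
- r.current_ft_force(): force on the tool from outside, world axes, zero at the start.
- r.current_wrist_torque(): the same for the moment, N m.
- r.current_grip_width(): opening from 0.0 (shut) to 1.0 (fully open).
- r.current_grip_force(): force on a finger pad.
Only numpy, scipy, OpenCV 4.12 (cv2) and the standard library are available. Lean on these libraries where they do the work, as an engineer would, in place of code of your own. Each camera call takes 0.05 s, during which the arm holds its last target. There are 200 camera calls.

## Task

Lay the wooden candle arm that lies nearest the robot flat on the bed of the red glue press, its tongue straight in under the pressure foot far enough to hold the brass part-present pin down, and let go of it. Then turn the press's black grip bar clockwise (seen from above) until the foot clamps the tongue and the bar slips on its clutch, and stop at once: it must truly slip, by 10 degrees or so, but never more than an eighth of a turn. Leave the arm clamped with the pin held down, and do not disturb the other things on the table.

Things in the scene. Friction and masses are not known exactly. Their poses are not given: they have to be found in the camera images.
- press: Red glue press, fixed; origin under the bed on the table, x towards the column, z up. Bed: x -145 to +55 mm, y -45 to +45, top 16 mm above the table. Overhanging arm: x -44 to +54, y -22 to +22, underside 62, top 84 mm above the table. Vertical screw axis at x -20, y 0. The press is open at its -x end: the candle arm goes in there, tongue pointing along +x
- back_stop (a point): Foot of the column's front face (press x +22 mm, y 0, 6 mm above the bed); column 60 mm wide, up to 84 mm above the table. The tongue's tip may touch it or stay a few mm short of it; it must reach past the pin, 17 mm in front of it
- bed (a point): Point on the bed's top face (press x -113 mm, y 0): the candle arm's origin lies here when its tip touches the column
- pin (a joint): Brass part-present pin, diameter 9 mm, standing up from the bed at press x +5 mm, y 0. Metres pressed down: 0 when 4 mm proud of the bed, 0.004 when flush. Its light spring (0.3 N) yields to the weight of the candle arm lying flat
- foot: Black pressure foot, disc 25 mm across on the screw axis under the overhanging arm; origin at the centre of its underside, which starts 21 to 29 mm above the bed (37 to 45 above the table). It goes straight down 5.5 mm per rad that the screw turns clockwise, without rotating; the bar stays at its height
- bar (a point): Middle of the black grip bar on top of the press, on the vertical screw axis, 115 mm above the table. Bar 52 mm long along its x, 13 wide along its y, 28 high (101 to 129 mm above the table). Grip it across its width from above; clockwise seen from above lowers the foot. It starts 0 to 1.4 rad clockwise of the press's x axis. A white mark is on its +x end
- collar (a point): Top of the steel screw collar under the bar (38 mm across, 93 mm above the table), with a white mark in line with the bar's until the clutch slips. Turning it freely takes 0.15 N m; once the foot bears on the tongue the torque climbs within about 0.1 rad and the clutch slips at a steady 0.26 N m, collar and foot standing still. The screw stays where it is left
- clutch (a joint): Slip of the grip bar relative to the collar, rad, clockwise positive; 0 until the clutch slips
- candle_arm: Loose beech candle arm, 0.12 kg (the like ones at the far table edge are decor); origin on its underside below the cup axis, x along the tongue, z up. Flat tongue 36 mm wide, 12 thick, from x -22 to +135 mm. A turned wooden cup stands on it at the origin: 29 mm diameter (brass rim 31), 20 at its foot, top 48 mm above the underside. Grip the cup from above across y
- cup (a point): On the cup's axis, 36 mm above the candle arm's underside: where to grip
- tongue_tip (a point): Middle of the free end face of the tongue (x = +135 mm of the candle arm, 6 mm above its underside)
- figurine: Bystander: green turned wooden figure, 36 mm across, 75 mm tall, origin under its foot; leave alone
- matchbox: Bystander: blue matchbox 36 x 53 x 15 mm, origin under its centre; leave alone
- brass_cup: Bystander: loose open brass cup, 34 mm across, 28 mm tall, origin under its centre; leave alone
- pocket_knife: Bystander: closed red pocket knife 91 x 24 x 14 mm, origin under its centre; leave alone
Mind the look-alikes: they are no part of the job. Several things have the shape of the candle_arm; the one meant has the colours described above.

How it is judged (in metres and radians):
On the way, in this order (a step that is already met when the one before it is completed fails the run):
1. the candle arm lies flat on the bed with the pin held down, let go, not yet clamped (value of joint pin above 0.003 m and contact force between the fingers and candle_arm below 0.1 N and angle between candle_arm's own z axis and vertical below 0.06 rad and value of joint clutch below 0.1 rad), for 0.2 s.
2. the foot clamps the tongue and the clutch slips, the pin still down (value of joint clutch above 0.1 rad and value of joint pin above 0.003 m and z of foot in the frame of candle_arm below 0.0135 m), for 0.1 s.
At the end, for the whole second after the job is handed in: The candle arm lies still and flat (0.06 rad) on the bed, in line with the press (0.15 rad), tongue tip past the pin's centre, pin pressed over 3 mm, the foot clamping the tongue with over 6 N; the clutch has slipped clockwise by 0.1 to 0.9 rad (all of step 2 and value of joint clutch below 0.9 rad and contact force between foot and candle_arm above 6 N and z of foot in the frame of candle_arm above 0.009 m and angle between candle_arm's own z axis and vertical below 0.06 rad and angle between the x axis of candle_arm and the x axis of press, either way round below 0.15 rad and x of tongue_tip in the frame of press above 0.005 m and linear speed of candle_arm below 0.02 m/s); the robot touches nothing.
It fails at once if the clutch is driven to slip more than an eighth of a turn (0.9 rad with allowance) (value of joint clutch above 0.9 rad).
It fails at once if a bystander is moved by more than 30 mm (distance of any of figurine, matchbox, brass_cup, pocket_knife from where it was at the start of the episode above 0.03 m).
It also fails if it takes over 72 s, if anything falls off the work surface, if the arm or the gripper's body presses on something with over 40 N, if the wrist force passes 120 N, or if a joint passes its speed limit or range.

## Working session

There is one attempt and no reset: what is moved stays moved. The work goes in short steps, each a Python script; the robot and the scene stay as the last script left them, time stands still between calls to the robot, and variables do not carry over. Pictures are saved under pics/ and viewed, at most 10 in all, crops included, and the job is handed in when it is done.

```bash
mkdir -p pics; ls; cat > h.py <<'E'
from rig import r, imaging, ticket, spotter
import numpy as np, cv2
def snap(c,name=None):
    p,d=imaging.camera(c)
    if name: cv2.imwrite(f'pics/{name}.png',p[...,::-1])
    return p,d
def cloud(c,d):
    i=imaging.camera_info(c); v,u=np.mgrid[:420,:560]
    P=np.stack([(u-i['cx'])/i['fx']*d,(v-i['cy'])/i['fy']*d,d,np.ones_like(d)],-1)
    W=(P@np.array(i['extrinsics']).T)[...,:3]; W[d==0]=np.nan
    return W
E
python3 - <<'E'
from h import *
a,da=snap('top','top0'); b,db=snap('side','side0')
np.savez('c0.npz',top=cloud('top',da),side=cloud('side',db),a=a,b=b)
for c in('top','side'):
    i=imaging.camera_info(c); print(c,np.round(np.array(i['extrinsics']),2).tolist(),i['fx'])
    for t in('press','bar','collar','candle_arm','cup','figurine','matchbox','brass_cup','pocket_knife'):
        print(t,[(np.round(x['box']).astype(int).tolist(),round(x['confidence'],2)) for x in spotter.recognise(c,t)][:4])
print(r.current_time_s(),r.current_orientation())
E
```

```text
pics
top [[0.01, -0.99, 0.11, 363.9], [-1.0, -0.01, -0.01, 34.9], [0.01, -0.11, -0.99, 1386.98], [0.0, 0.0, 0.0, 1.0]] 521.6246988339858
press [([261, 192, 28, 80], 0.89)]
bar [([257, 180, 14, 14], 0.51)]
collar [([258, 180, 14, 19], 0.65)]
candle_arm [([324, 218, 47, 44], 0.98), ([362, 287, 14, 62], 0.94), ([383, 214, 36, 58], 0.83)]
cup [([324, 219, 47, 48], 0.92), ([384, 216, 36, 60], 0.79), ([366, 290, 13, 59], 0.6)]
figurine [([257, 181, 14, 16], 0.66), ([176, 178, 16, 19], 0.55)]
matchbox [([361, 140, 24, 17], 0.61)]
brass_cup []
pocket_knife [([175, 256, 19, 34], 0.7)]
side [[0.98, -0.14, 0.13, 363.21], [-0.19, -0.65, 0.74, -679.22], [-0.02, -0.75, -0.67, 729.85], [0.0, 0.0, 0.0, 1.0]] 418.3191798652594
press [([304, 195, 85, 66], 0.79)]
bar [([317, 173, 25, 15], 0.66), ([231, 164, 33, 9], 0.52)]
collar [([316, 173, 19, 23], 0.59)]
candle_arm [([298, 259, 51, 52], 0.88), ([221, 313, 81, 23], 0.78), ([322, 317, 84, 38], 0.75)]
cup [([220, 313, 72, 29], 0.92), ([297, 261, 47, 56], 0.74), ([323, 316, 80, 35], 0.69)]
figurine [([302, 147, 16, 25], 0.65)]
matchbox [([405, 278, 27, 24], 0.89)]
brass_cup [([235, 246, 12, 15], 0.77), ([315, 173, 25, 16], 0.47)]
pocket_knife [([233, 166, 31, 7], 0.57), ([315, 172, 25, 14], 0.25)]
1.0 [-1.79996850e+02  2.36963006e-03  1.55544749e+02]
```

```bash
python3 - <<'E'
from h import *
z=np.load('c0.npz'); a=z['a']
cv2.imwrite('pics/t1.png',cv2.resize(a[120:330,140:420],None,fx=2.85,fy=2.85,interpolation=cv2.INTER_CUBIC)[...,::-1])
b=z['b']
cv2.imwrite('pics/s1.png',cv2.resize(b[130:340,170:450],None,fx=2.85,fy=2.85,interpolation=cv2.INTER_CUBIC)[...,::-1])
for u,v in((324,218),(362,287),(383,214)): print(u,v,z['top'][v,u].round())
E
```

```text
324 218 [514. -76.  10.]
362 287 [ 333. -176.   12.]
383 214 [ 526. -232.   13.]
```

View pics/t1.png

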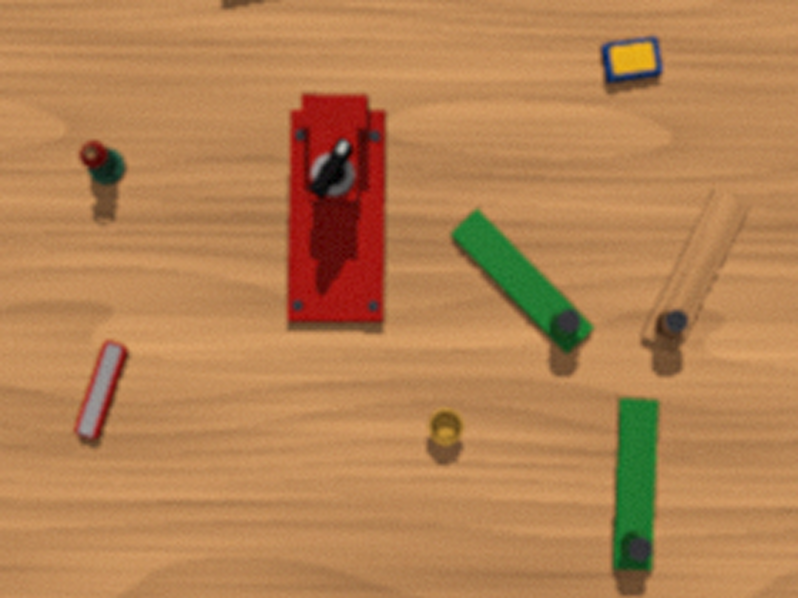

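View pics/s1.png

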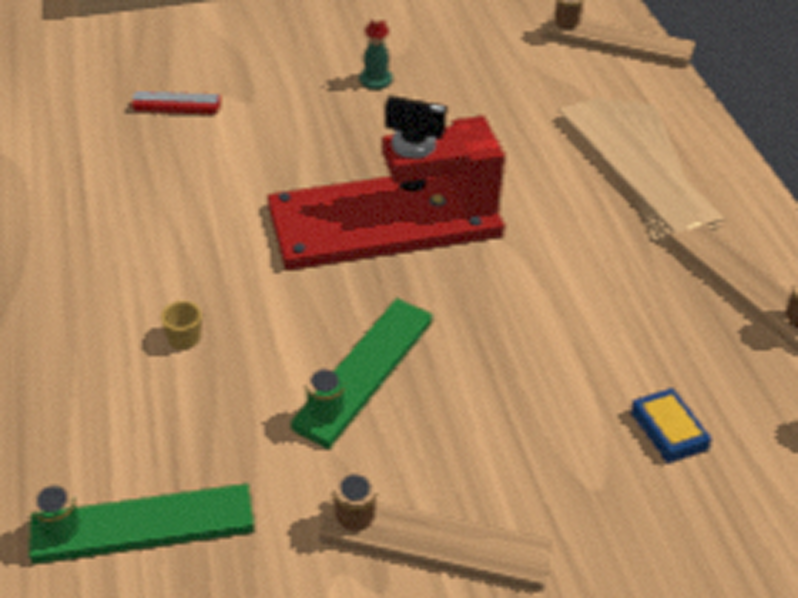

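Top view (crop scale 2.85, offset 140,120): press at about (258,192), bar at (256,180) with its white mark up and to the right, matchbox (361,141), knife (175,257), figurine (176,178), brass cup (296,270).

Candle-arm candidates, full top pixels:
- Green at (324,218).
- Green at (362,287). It is nearest the robot, but it is painted.
- Bare beech at (383,214), with the brass rim. The other wooden ones are at the far edge (side about (385,145) and (440,235)).

The beech one at (383,214) fits "wooden, nearest the robot". I'll measure it and confirm with a crop.

```bash
python3 - <<'E'
from h import *
z=np.load('c0.npz'); 
b=z['b']; cv2.imwrite('pics/c1.png',cv2.resize(b[285:345,270:380],None,fx=6,fy=6,interpolation=cv2.INTER_CUBIC)[...,::-1])
def rect(Q): 
    (c,s,an)=cv2.minAreaRect(Q[:,:2].astype(np.float32)); return np.round(c,1),np.round(s,1),round(an,1)
for cam in('top','side'):
    W=z[cam]; im=z['a' if cam=='top' else 'b'].astype(int); X,Y,Z=W[...,0],W[...,1],W[...,2]
    reg=(X>430)&(X<650)&(Y<-170)&(Y>-330)
    t=W[reg&(Z>7)&(Z<17)]; c=W[reg&(Z>43)&(Z<54)]
    fl=W[reg&(abs(Z)<5)]
    print(cam,'floor',np.median(fl[:,2]),'tongue',len(t),rect(t),t[:,2].mean(),'cup',len(c),c.mean(0).round(1),rect(c))
    red=(im[...,0]>90)&(im[...,1]<50)&(im[...,2]<60)&(X>350)&(X<750)&(abs(Y-90)<130)
    for lo,hi in((12,20),(80,90)):
        p=W[red&(Z>lo)&(Z<hi)]; print(cam,'red',lo,len(p),rect(p),p[:,2].mean() if len(p) else 0)
    near=(X>500)&(X<720)&(abs(Y-90)<80)
    p=W[near&(Z>118)&(Z<140)]; print(cam,'bar',len(p),rect(p),p.mean(0).round(1))
    wm=near&(Z>118)&(im.min(-1)>130); print('white',W[wm].mean(0))
    w,v=np.linalg.eigh(np.cov(p[:,:2].T)); print('axis',v[:,1],np.degrees(np.arctan2(v[1,1],v[0,1])),np.sqrt(w))
    w,v=np.linalg.eigh(np.cov(t[:,:2].T)); print('tongue axis',np.degrees(np.arctan2(v[1,1],v[0,1])),t.mean(0))
E
```

```text
top floor 0.48718756442849553 tongue 716 (array([ 537.7, -250.7]), array([158.1, 215.5]), 89.9) 11.887919662646159 cup 51 [ 475.4 -209.4   49.9] (array([ 473.8, -208.3]), array([20.9, 23.3]), 69.1)
top red 12 1374 (array([572. , 101.5]), array([196.7,  87.3]), 0.6) 16.034366374000992
top red 80 404 (array([622.5,  99.6]), array([96. , 58.6]), 1.0) 84.35743524986852
top bar 124 (array([597.8, 100.8]), array([14.6, 52. ]), 59.5) [597.5 100.3 128.5]
white [612.89577192  92.21938451 131.1265193 ]
axis [-0.86209275  0.50675051] 149.55237551829893 [ 4.0767519  15.30960312]
tongue axis 154.81352097242856 [ 531.97020801 -238.97422147   11.88791966]
side floor 1.320405907292411 tongue 1242 (array([ 526.3, -233.2]), array([ 38.7, 156.9]), 63.9) 12.87767767494132 cup 109 [ 474.9 -211.2   49.7] (array([ 475.9, -211.3]), array([26.5, 26.4]), 48.8)
side red 12 1375 (array([571.7, 101.2]), array([195.8,  90.3]), 0.1) 17.198149204172747
side red 80 313 (array([622.1, 101. ]), array([94.7, 57. ]), 0.2) 85.18387777197326
side bar 154 (array([598.5, 100.3]), array([16.9, 51.4]), 51.9) [598.   99.2 126.6]
white [614.73982994  95.17591579 130.67268462]
axis [-0.85752767  0.51443784] 149.04011304196686 [ 3.85361581 15.14026797]
tongue axis 155.00491024123042 [ 532.43463816 -239.0090175    12.87767767]
```

View pics/c1.png

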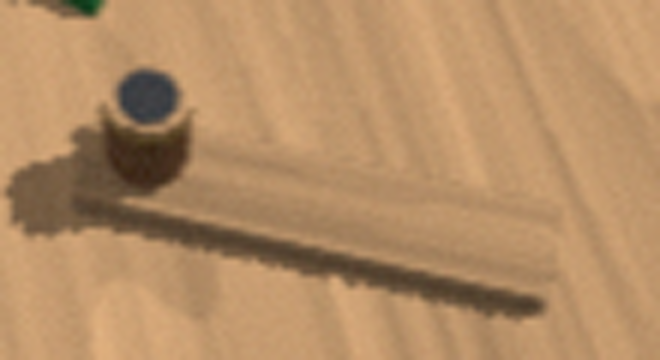

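The crop shows an unpainted beech tongue with a turned wooden cup and brass rim, centred at side (322,316), which is top (383,214). This is the right one. Measured poses:
- Candle arm origin about (475,-210), yaw -25.5°.
- Press origin about (617,101), yaw about 0.
- Bar about 30° clockwise of the press x axis.

Next I pick it up and lift.

```bash
python3 - <<'E'
from h import *
Y=154.4
def ik(p,y): 
    q=r.inverse_kinematics(p,[180,0,y]); return None if q is None else np.round(q,1).tolist()
print(ik([475,-210,150],Y),ik([425,101,137],180.3),ik([501,101,39],180.3),ik([597.5,100.5,100],150),ik([597.5,100.5,100],-60))
r.command_gripper(0.6,45)
r.move_ptp([475,-210,120],[180,0,Y])
r.line_to([475,-210,17.5],feed=120)
r.command_gripper(0.0,45)
print(r.current_grip_width()*94,r.current_grip_force(),r.current_time_s())
r.line_to([475,-210,137],feed=120)
r.move_ptp([425,101,137],[180,0,180.3])
for c in('top','side'):
    im,d=snap(c,'lift_'+c); W=cloud(c,d); np.savez('l_'+c,W=W,im=im)
    X,Yv,Z=np.moveaxis(W,-1,0)
    p=W[(X>455)&(X<575)&(abs(Yv-101)<40)&(Z>100)&(Z<160)]
    A=np.c_[p[:,:2]-[425,101],np.ones(len(p))]; k=np.linalg.lstsq(A,p[:,2],rcond=None)[0]
    print(c,len(p),'plane',k.round(3),cv2.minAreaRect(p[:,:2].astype(np.float32)),p[:,0].max())
print(r.current_joint_positions(),r.current_time_s(),r.current_grip_width()*94)
E
```

```text
[-20.0, 23.3, 50.2, 111.8, -21.9, 54.8, 105.2] [-31.6, 9.9, 15.5, 122.4, -3.5, 48.1, 76.4] [-24.1, 26.2, 11.2, 116.1, -7.9, 38.4, 82.5] [-26.4, 29.6, 18.4, 101.0, -11.6, 51.3, 57.0] [-54.5, 44.9, 61.9, 101.8, -44.8, 61.9, -126.3]
28.075643035629447 45.001659924164414 6.175
top 226 plane [-7.00000e-02 -4.20000e-02  1.38969e+02] ((548.454345703125, 97.19363403320312), (51.598995208740234, 34.38176345825195), 1.0860719680786133) 574.0056095179475
side 569 plane [-1.00000e-02  1.28000e-01  1.32505e+02] ((515.0208129882812, 98.6365966796875), (119.82274627685547, 38.77079772949219), 0.07680121064186096) 574.9142859985159
[-58.93034737  12.88105989  46.8892524  123.12108647 -12.48400227
  48.67168537  85.70400391] 8.6167 28.022520622675408
```

```bash
python3 - <<'E'
from h import *
for c in('top','side'):
    z=np.load(f'l_{c}.npz'); W=z['W']; X,Y,Z=np.moveaxis(W,-1,0)
    print(c)
    for x in range(450,580,10):
        m=(X>x)&(X<=x+10)&(abs(Y-101)<30)&(Z>105)&(Z<150); p=W[m]
        if len(p)>4: print(x,len(p),np.median(p[:,2]).round(1),p[:,1].min().round(1),p[:,1].max().round(1))
im=np.load('l_side.npz')['im']
cv2.imwrite('pics/l2.png',cv2.resize(im[100:300,130:400],None,fx=2.9,fy=2.9,interpolation=cv2.INTER_CUBIC)[...,::-1])
E
```

```text
top
520 34 131.3 87.0 113.7
530 62 131.2 80.0 113.8
540 61 131.5 80.0 114.3
550 61 130.8 80.1 114.6
560 5 128.6 82.9 102.6
570 19 126.0 105.2 117.8
side
450 56 132.1 80.7 117.3
460 54 132.0 80.0 117.0
470 54 132.1 80.1 116.2
480 55 132.1 79.2 117.3
490 56 132.5 79.4 116.8
500 53 132.5 79.4 116.8
510 53 132.3 80.0 117.8
520 52 132.1 80.8 117.3
530 50 132.0 80.7 116.7
540 54 132.0 80.4 118.1
550 55 132.1 79.3 116.1
570 29 119.1 106.5 117.3
```

View pics/l2.png

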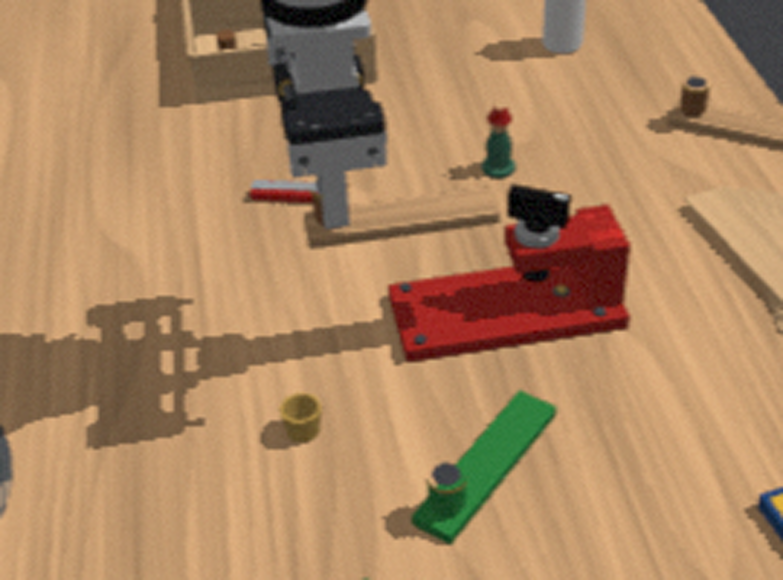

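The side picture shows the tongue held level, running from about (236,182) to (302,174), in line with the press. The tongue lies about 3 mm low in y, so I correct for that, insert it, lower it and let go.

```bash
python3 - <<'E'
from h import *
y=104
r.line_to([425,y,60],feed=120); r.line_to([425,y,40],feed=80)
g=r.line_to([500,y,40],feed=60,guard=8); print('ins',g,r.current_eef_pos(),r.current_ft_force())
if not g:
    g=r.line_to([500,y,33],feed=25,guard=6); print('down',g,r.current_eef_pos(),r.current_ft_force())
    r.command_gripper(0.6); r.pause(0.3)
    r.line_to([500,y,150],feed=150)
    im,d=snap('side','placed'); W=cloud('side',d); X,Y,Z=np.moveaxis(W,-1,0)
    for x in range(470,580,10):
        p=W[(X>x)&(X<=x+10)&(abs(Y-101)<30)&(Z>22)&(Z<36)]
        if len(p)>4: print(x,len(p),np.median(p[:,2]).round(1),p[:,1].min().round(1),p[:,1].max().round(1))
    c=W[(abs(X-500)<30)&(abs(Y-101)<30)&(Z>58)&(Z<70)]; print('cup',len(c),c.mean(0))
    cv2.imwrite('pics/p2.png',cv2.resize(im[150:250,230:370],None,fx=5,fy=5,interpolation=cv2.INTER_CUBIC)[...,::-1])
print(r.current_time_s())
E
```

```text
ins False [499.69484227 104.05411274  40.00498613] [ 0.5171395   0.32788062 -2.19585852]
down True [499.98954171 104.16643706  33.39650311] [-0.87142934  0.42530405  4.21169589]
470 10 28.1 90.0 119.0
480 40 29.2 84.6 121.8
490 22 28.7 84.5 97.9
500 20 28.4 85.4 95.9
510 34 29.2 83.8 119.3
520 44 29.3 84.6 122.5
530 42 28.8 84.7 122.0
540 41 29.3 84.8 119.2
550 45 29.1 82.4 122.6
560 43 29.4 85.0 122.7
570 44 29.1 84.0 124.0
cup 66 [499.96315923  98.5833941   65.04320581]
13.4333
```

View pics/p2.png

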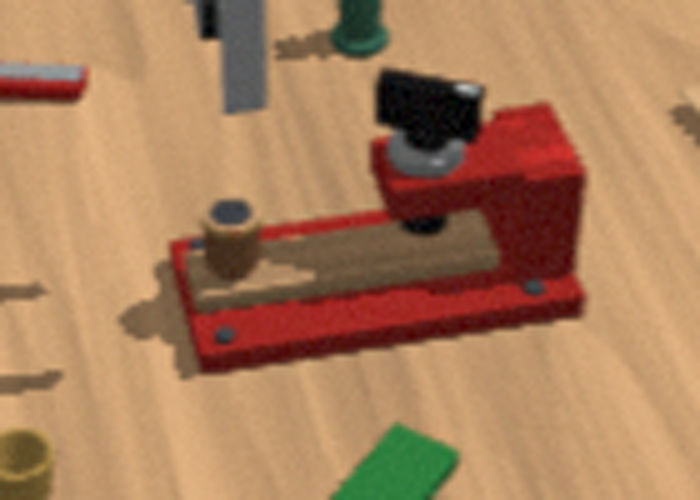

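The tongue lies flat on the bed, with its tip at the column (crop (495,250)) and the pin covered; the cup is free. Now I grip the bar and turn 80°, which is before the earliest possible contact at 94°, to learn the free torque.

```bash
python3 - <<'E'
from h import *
r.move_ptp([597.5,100.5,160],[180,0,150])
r.command_gripper(0.5)
r.line_to([597.5,100.5,101],feed=100,guard=10)
r.command_gripper(0.0,35)
q=np.array(r.current_joint_positions()); np.save('q0.npy',q)
print(q.round(1),r.current_grip_width()*94,r.current_orientation())
W=lambda:(np.round(r.current_wrist_torque(),3),np.round(r.current_ft_force(),1))
print(W())
for a in(15,30,45,60,70,76,80):
    t=q.copy(); t[6]-=a; r.goto_joints(t); print(a,*W(),round(r.current_time_s(),2))
print(r.current_orientation(),r.current_eef_pos())
E
```

```text
[-45.7  36.4  46.1 101.5 -31.3  55.6  73.1] 12.629437723459695 [1.79864278e+02 5.58637822e-02 1.50051291e+02]
(array([ 1.534, -1.185, -0.217]), array([ 5. ,  6.7, -0.2]))
15 [-0.322  0.506 -0.156] [-1.1 -2.2  0.9] 16.03
30 [-0.705  1.377 -0.106] [-4.8 -2.5  4.3] 16.4
45 [-0.925  2.179 -0.124] [-7.7 -3.7  7.2] 16.77
60 [-0.949  3.113 -0.118] [-11.9  -3.8  10.1] 17.13
70 [-0.809  3.705 -0.138] [-14.5  -3.1  11. ] 17.43
76 [-0.826  4.092 -0.139] [-16.1  -3.7  12.4] 17.68
80 [-0.803  4.342 -0.041] [-16.6  -2.2  13.9] 17.93
[-1.79841032e+02 -4.42335042e-02  7.02421457e+01] [596.41629748 101.33488699 101.29354028]
```

```bash
python3 - <<'E'
from h import *
print(r.current_effort()[6]); p=r.current_eef_pos()
r.command_gripper(0.5); r.pause(.2); print(r.current_effort()[6],r.current_wrist_torque(),r.current_ft_force(),r.current_eef_pos())
r.line_to([597.5,100.5,170],feed=150)
r.move_ptp([470,-60,250],[180,0,70])
out=[]
for c in('top','side'):
    im,d=snap(c,'b1'+c); W=cloud(c,d); X,Y,Z=np.moveaxis(W,-1,0)
    p=W[(abs(X-598)<45)&(abs(Y-100)<45)&(Z>118)&(Z<140)]
    w,v=np.linalg.eigh(np.cov(p[:,:2].T)); print(c,len(p),cv2.minAreaRect(p[:,:2].astype(np.float32)),np.degrees(np.arctan2(v[1,1],v[0,1])))
    v0,u0=(180,257) if c=='top' else (173,317)
    out.append(cv2.resize(im[v0-25:v0+30,u0-30:u0+30],(400,366),interpolation=cv2.INTER_CUBIC))
cv2.imwrite('pics/b1.png',np.hstack(out)[...,::-1]); print(r.current_time_s())
E
```

```text
-0.49731530249118805
0.0033297433401457965 [-0.07402335  0.06335084  0.03173086] [-0.41437643  0.99642154 -0.2242963 ] [598.4132508  101.85439505 101.42075453]
top 123 ((597.9080200195312, 100.60587310791016), (51.863121032714844, 13.202503204345703), 69.14388275146484) 69.90223416878757
side 92 ((598.891845703125, 101.94293212890625), (54.78132629394531, 13.08119010925293), 69.99752807617188) 69.85386778616619
20.425
```

View pics/b1.png

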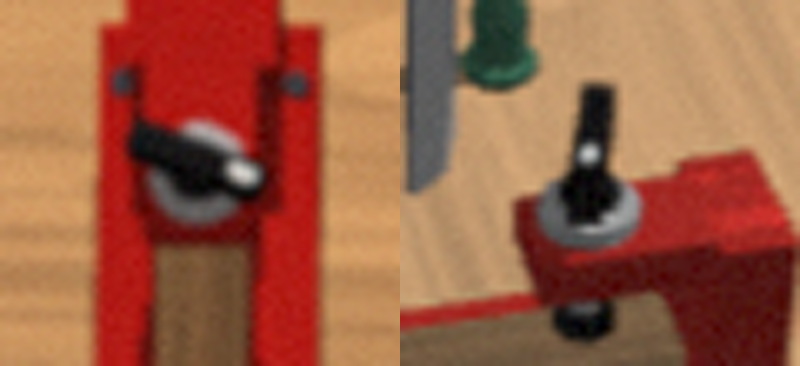

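The bar turned the full 80° and the marks stay in line (top about (265,178)). Its centre is about (598.4,101.3), so I regrip there to remove the side load. Then I step on while watching the torque about z and the joint-7 effort.

```bash
cat > turn.py <<'E'
from h import *
def step(q,a):
    t=q.copy(); t[6]-=a; r.goto_joints(t)
    w=[(r.current_wrist_torque()[2],r.current_effort()[6]) for _ in range(4)]
    return np.mean(w,0)
def run(q,a0,a1,st,thr=.205,extra=None):
    hits=0
    a=a0
    while a<a1:
        a+=st; m=step(q,a); print(a,m.round(3),np.round(r.current_ft_force(),1),round(r.current_time_s(),2))
        hits=hits+1 if abs(m[0])>thr else 0
        if hits>=2: print('HIT'); break
    return a
E
python3 - <<'E'
from turn import *
r.move_ptp([598.4,101.3,160],[180,0,70]); 
r.line_to([598.4,101.3,101],feed=100,guard=10)
r.command_gripper(0.0,35)
q=np.array(r.current_joint_positions()); np.save('q1.npy',q); print(q.round(1),r.current_wrist_torque(),r.current_ft_force())
a=run(q,0,45,3)
E
```

```text
[-48.9  38.7  51.3 101.5 -35.5  57.6  -3.6] [ 0.94848527  3.96399702 -0.06616778] [-16.21335389   4.41181394  16.20014398]
3 [-0.129 -0.507] [-4.9  0.8  6.9] 22.94
6 [-0.103 -0.364] [-5.5 -0.2  6.3] 23.19
9 [-0.112 -0.364] [-6.4  0.9  6.8] 23.44
12 [-0.077 -0.364] [-5.7  1.5  7.2] 23.69
15 [-0.042 -0.364] [-6.   0.8  7.1] 23.94
18 [-0.109 -0.365] [-7.5  2.1  7.8] 24.19
21 [-0.138 -0.365] [-6.8  1.8  7.9] 24.44
24 [-0.119 -0.365] [-6.5  2.2  8.2] 24.69
27 [-0.051 -0.365] [-7.   2.   8.4] 24.94
30 [-0.049 -0.365] [-7.2  1.3  8.6] 25.19
33 [-0.082 -0.365] [-7.2  2.8  9.2] 25.44
36 [-0.119 -0.365] [-7.7  2.4 10. ] 25.69
39 [-0.132 -0.365] [-8.5  2.2  9.1] 25.94
42 [-0.168 -0.365] [-8.9  3.3  8.9] 26.19
45 [-0.068 -0.364] [-8.3  2.7  9.6] 26.44
```

Joint-7 effort is very clean: -0.365 since 6°, which was certainly free turning. So the foot has not touched yet. I continue until the effort steps up.

```bash
python3 - <<'E'
from turn import *
q=np.load('q1.npy'); a=45; n=0
while a<105 and n<3:
    a+=3; e=step(q,a); print(a,e.round(3),np.round(r.current_ft_force(),1),round(r.current_time_s(),2))
    n+= abs(e[1]+.365)>.04
E
```

```text
48 [-0.152 -0.364] [-8.2  3.5  8.7] 26.69
51 [-0.149 -0.364] [-9.3  3.1  9.6] 26.94
54 [-0.165 -0.364] [-9.1  3.6  9.2] 27.19
57 [-0.053 -0.364] [-9.1  4.2 10.1] 27.44
60 [-0.085 -0.363] [-8.7  3.5  9.9] 27.69
63 [-0.066 -0.363] [-8.4  4.1 10. ] 27.94
66 [-0.076 -0.363] [-9.6  4.   9.2] 28.19
69 [-0.072 -0.444] [-9.3  5.3 10.3] 28.44
72 [ 0.016 -0.477] [-8.4  4.4  9.3] 28.69
75 [ 0.032 -0.477] [-8.4  4.5 10. ] 28.94
```

The effort stepped from -0.363 to a plateau of -0.477, a rise of 0.11 N m (0.15 to 0.26). The clutch is slipping, starting near 70°. I turn to 84° for about 14° of slip, then release and look.

```bash
python3 - <<'E'
from turn import *
q=np.load('q1.npy')
for a in(78,81,84): print(a,step(q,a).round(3))
r.pause(.2)
r.command_gripper(0.5); r.pause(.2)
p=r.current_eef_pos(); r.line_to([p[0],p[1],170],feed=150)
r.move_ptp([470,-60,250],[180,0,70])
out=[]
for c in('top','side'):
    im,d=snap(c,'e'+c); W=cloud(c,d); X,Y,Z=np.moveaxis(W,-1,0)
    v0,u0=(180,257) if c=='top' else (183,310)
    out.append(cv2.resize(im[v0-25:v0+30,u0-30:u0+30],(400,366),interpolation=cv2.INTER_CUBIC))
    p=W[(abs(X-598)<45)&(abs(Y-100)<45)&(Z>118)&(Z<140)]
    w,v=np.linalg.eigh(np.cov(p[:,:2].T)); print('bar',np.degrees(np.arctan2(v[1,1],v[0,1])))
    p=W[(abs(X-545)<20)&(abs(Y-103)<30)&(Z>22)&(Z<36)]; print(c,np.median(p[:,2]),np.ptp(p[:,1]))
    cc=W[(abs(X-500)<30)&(abs(Y-101)<30)&(Z>58)&(Z<70)]; print('cup',cc.mean(0))
cv2.imwrite('pics/e1.png',np.hstack(out)[...,::-1]); print(r.current_time_s())
E
```

```text
78 [-0.023 -0.476]
81 [-0.037 -0.476]
84 [ 0.027 -0.475]
bar 165.80204764900628
top 27.934508643198797 44.96002635875733
cup [499.2125752  100.81305404  64.62675833]
bar 167.37137528303344
side 29.200083238948537 37.65717034601482
cup [500.05209068  99.12061713  65.2566649 ]
32.825
```

View pics/e1.png

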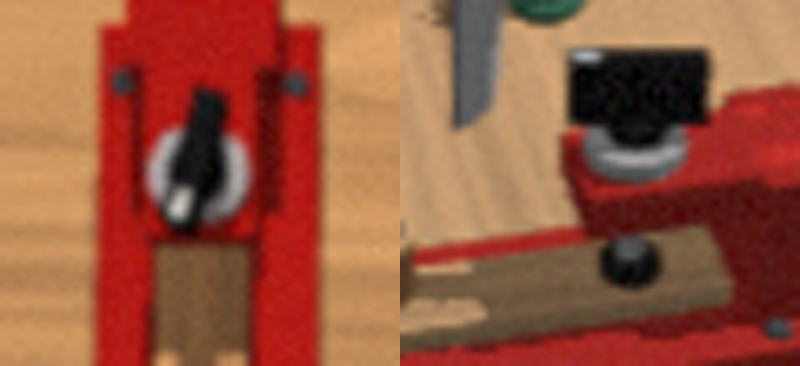

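The picture shows the foot down on the tongue at crop (630,265). The arm is flat and unmoved, and the bar is at 166°, which matches the commanded angle and about 14° (0.24 rad) of slip. The gripper is clear, so I hand in.

```bash
python3 -c "
from h import *
print(ticket.job_done())"
```

```text
the job is handed in; nothing more can be done
None
```

The job is handed in (no verdict was returned): the beech candle arm lies flat under the foot and covers the pin, it is clamped with about 14° (0.24 rad) of clutch slip going by joint effort, and the robot is clear.

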